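# Seat the tap key

### The job

Put the drinks dispenser back in service: take the T-handled wooden key from the stopper stand and set it in the tap's cork-lined hole with its handle in line with the spout (open). Then press it down while you turn it a quarter turn, until the handle lies square across the spout (shut) and the collar is within 2 mm of the tap's rim, so that the key is wedged and stays when you let go. Be gentle: the tap sits in a rubber seal and must not be pushed down by more than 4 mm; leave the other stoppers, the mug, the jar and the onion where they are.

Things in the scene. Friction and masses are not known exactly. Their poses are not given: they have to be found in the camera images.
- key: the tap's key, pale turned wood, 81 mm high, about 0.1 kg, in one of the stand's holes at the start. Origin: centre of its lower end; z up its axis; x along its handle bar (ends alike). Shank, tapered, 40 mm long, 13 mm across at the end, 28 mm at the top; collar 36 mm across from z = 40 to 45 mm; neck 18 mm across; handle bar from z = 55 to 81 mm.
- handle (a point): centre of the key's handle bar, 68 mm above the key's origin; axes as the key's. The bar is 60 mm long (x), 14 mm thick (y) and 26 mm high.
- collar (a point): centre of the underside of the key's collar, 40 mm above the key's origin; axes as the key's.
- dispenser: fixed drinks dispenser. Origin on the table right under the axis of the tap's hole; z up; x from the box towards the spout. White box with steel lid (x from -273 to -97 mm, 206 mm wide, top at 164 mm); out of it comes the wooden tap: a barrel 56 mm across around the axis, 37 to 85 mm high, then the spout; flat drip tray below.
- bore (a point): centre of the rim of the tap's hole, 85 mm above the dispenser's origin (unloaded); axes as the dispenser's (x along the spout). The hole opens straight up, 27 mm across at the rim, with the key's taper, lined with six springy cork staves that centre the key. Resting in it by its own weight the key has its collar 5 to 6 mm above the rim; seated is 2 mm or less.
- tap (a joint): how far the tap, with the hole and spout, is pushed down in its rubber seal, in m: 0 unloaded, 0.001 for every 4 N of downward push on the key. It springs back. It must stay below 0.004 (16 N).
- spout (a point): end of the spout, on its axis, 58 mm out from the hole's axis and below the rim. About the tap: pushed straight down the key binds and takes 8 to 12 N per mm; while it is being turned it sinks under far less push (about 3 N per mm below its resting height) and stays wedged when let go. Turning it back and forth helps it down. Turning it, seated, takes about 0.3 Nm. Held off the axis it is pushed back sideways by some 30 N per mm.
- stand: fixed block of brown wood, 75 x 270 mm, 50 mm high, origin at the centre of its underside. Three holes 30 mm across in a row along its y axis, at y = -85, 0 and 85 mm. The key and two other stoppers hang in them by their collars.
- jar_stopper: bystander in the stand, to be left there: stopper with a flat round head 34 mm across, top 18 mm above the stand. Origin on its axis 40 mm below its collar.
- ball_stopper: bystander in the stand, to be left there: stopper with a ball head 26 mm across, top 36 mm above the stand. Origin on its axis 40 mm below its collar.
- mug: bystander: white mug, 76 mm across, 85 mm high, origin at the centre of its underside.
- spice_jar: bystander: small jar, 44 mm across, 85 mm high, origin at the centre of its underside.
- onion_center (a point): bystander: centre of a reddish onion, a ball 64 mm across.
There are look-alikes about, which are no part of the job. Leave any blue or purple look-alike of the key alone.

How it is judged:
By the outcome, as a careful person would: the job done as asked, in the order asked, and still so for the second after the job is handed in, with the robot touching nothing.
It also fails if it takes over 67 s, if anything falls off the work surface, if the arm or the gripper's body presses on something with over 40 N, if the wrist force passes 120 N, or if a joint passes its speed limit or range.

### The arm

A 6-joint arm with a two-finger parallel gripper is mounted at the origin on the work surface. World frame = base frame: x ahead of the robot, y to its left, z up, the work surface at z = 0. Lengths are in m, angles in rad, forces in N, time in s.
With the tool pointing down it reaches from about 0.325 to 0.875 m from the base axis. Payload 4.4 kg.
Tool frame: the origin (TCP) lies between the finger pads; the fingertips stand 14 mm ahead of it and the grasp point (between the pads) lies 5 mm behind it (bot.tip_extent is the z of the fingertips in the tool frame, in m); z points along the fingers, y is the line along which they close (so a half turn about z gives the same grasp; the last joint's range is limited). The gripper opens to 85 mm and grips with 20 to 120 N. Pads are 22 mm wide; open, the fingers measure 114 mm over their backs; the gripper's body (76 mm by 85 mm) begins 54 mm behind the grasp point. The pads swing forward as they close: fully open they stand 13 mm farther back than shut.
Start: joints at [-1.268, 0.207, 1.542, -0, 1.393, -0.15], TCP at [0.252, -0.517, 0.245] pointing down, gripper open.
Joint ranges: [-2.73, 2.73], [-0.86, 2.22], [0.23, 2.46], [-1.11, 4.25], [0.08, 2.63], [-2.82, 2.82]. Speed limits (rad/s): [2.79, 2.79, 3.14, 3.14, 3.14, 3.14].

### API

Orientations are given as a unit quaternion [w, x, y, z].
In Python, from station import status, eyes, job, spotter, bot gives the robot as it stands.
- The arm moves only by the shell command python3 -m jog 'ROWS'. ROWS is JSON, a list of rows, each a list of 7 numbers: the shift along the tool's x, y, z normalised to -1 to 1, where 1 is 0.04 m, then the turn, a rotation vector about the tool's x, y, z normalised to -1 to 1, where 1 is 6 degrees, then the closure, from -1 (fully open) to 1 (shut). A call has exactly 5 rows; each row shifts and turns the commanded pose from where the row before left it, along the tool's axes as they then stand; what a row does not reach is not made up. A row lasts 1/10 s, in which the tool goes at most 50 mm and 8.59 degrees, less where a joint would pass 70% of its speed; a pose out of reach is approached as far as the arm can. A call with a number of a shift or a turn outside -1 to 1 is refused whole. A call with a gripper value outside its range is refused whole. The fingers move at their own pace and stop on an object; the grip force is fixed at half the most. Time passes only in rows, so rows that do not move let the fingers close, or fill a call up. It gives the time, the measured TCP pose, the force, the opening and the grip force at its end, in the units of the state.
- status.sense(): the state, without advancing time (a new reading comes with each control period).
- eyes.capture(name): name is "scene" or "top"; returns (picture, depth): 480x640x3 uint8, red, green, blue; 480x640 float32, m along the optical axis (not along the pixel's ray), 0 where there is no reading.
- eyes.camera_info(name): a dict with "K" (3x3 intrinsics, pixels), "D" ([k1, k2, p1, p2, k3] as OpenCV has them; the pictures are not rectified), "eye" and "attitude" of the camera in the world. Camera axes: x right, y down, z forward; pixel columns grow to the right and rows downward; lengths in m; the calibration is good to about 2 mm. A picture is of the moment at which its call begins. camera_info takes no time and is no camera call.
- job.close_job(): hands the job in; it is judged then, once.
Trained networks look in the newest picture that a camera, given by its name, has taken for a name from the list of things; names that differ only in an ending like _2 or _b are one class to them, and where a whole thing is asked for, a point or a joint stands for the part that bears it (a point fixed in the world has none). Each returns a list of dicts, best first, with "confidence" (0 to 1); they miss things now and then, are a little off and sometimes report something else, mostly with a low value. They report only what shows in the picture. A call takes as long as a camera call. They do not tell look-alikes from the thing itself.
- spotter.find_in(camera, target): "box" ([left, top, right, bottom] in pixels, round what is visible of it).
The state is a dict: "time": time; "joints": joint angles; "dq": joint speeds; "joint_torque": joint torques, N m; "tcp_pos": TCP position; "orientation": TCP orientation; "ft_force": force on the tool from outside, world axes, zero at the start; "moment": the same for the moment, N m; "width": finger opening in m; "finger_force": force on a finger pad.
Only numpy, scipy, OpenCV 4.12 (cv2) and the standard library are available. Lean on these libraries where they do the work, as an engineer would, in place of code of your own. Each camera call takes 0.05 s, during which the arm holds its last target. There are 200 camera calls.

## Working session

There is one attempt and no reset: what is moved stays moved. The work goes in short steps, Python scripts to look and compute and a shell command to move; the robot and the scene stay as the last step left them, time stands still between calls to the robot, and variables do not carry over. Pictures are saved under pics/ and viewed, at most 10 in all, crops included, and the job is handed in when it is done.

```bash
mkdir -p pics; ls; python3 - <<'E'
from station import status, eyes, job, spotter, bot
import cv2
s=status.sense(); print(s)
for c in("scene","top"):
    im,d=eyes.capture(c); i=eyes.camera_info(c); print(c,i)
    cv2.imwrite(f"pics/{c}0.png",im[:,:,::-1])
    import numpy as np; np.save(f"pics/{c}0.npy",d)
    for n in("key","dispenser","stand"):
        print(n,[( [round(x) for x in r["box"]],round(r["confidence"],2)) for r in spotter.find_in(c,n)])
E
```

```text
pics
{'time': 0.0, 'joints': array([-1.26850212e+00,  2.07426885e-01,  1.54299662e+00,  1.99219220e-05,
        1.39349544e+00, -1.50494789e-01]), 'dq': array([-0.00070881, -0.00198848, -0.00097774,  0.00096551, -0.00068623,
       -0.00185527]), 'joint_torque': array([ 1.89758779e-03, -3.83029211e+01, -2.91595566e+01, -3.22342089e-05,
        1.04299409e-02,  7.19995285e-06]), 'tcp_pos': array([ 0.25132276, -0.51634225,  0.24410159]), 'orientation': array([-1.16053527e-03,  9.74481776e-01,  2.24463617e-01, -7.84227630e-05]), 'ft_force': array([-0.36813301,  0.25861309, -0.17604625]), 'moment': array([-0.06001988,  0.01310494,  0.03066446]), 'finger_force': 0.0, 'width': 0.08556020447375494}
scene {'K': array([[541.10804755,   0.        , 326.73560916],
       [  0.        , 541.10804755, 239.98819367],
       [  0.        ,   0.        ,   1.        ]]), 'D': array([-0.03674448,  0.        ,  0.        ,  0.        ,  0.        ]), 'eye': array([ 0.96394055, -0.18913022,  0.71884366]), 'attitude': array([-0.20236457,  0.74004252,  0.61709857, -0.17485712])}
key [([226, 194, 271, 225], 0.9), ([303, 288, 349, 326], 0.59), ([201, 121, 237, 165], 0.58)]
dispenser [([364, 84, 640, 274], 0.79)]
stand [([154, 168, 343, 286], 0.79), ([400, 190, 505, 241], 0.22)]
top {'K': array([[513.69950552,   0.        , 312.93663698],
       [  0.        , 513.69950552, 236.7088937 ],
       [  0.        ,   0.        ,   1.        ]]), 'D': array([0.05038778, 0.        , 0.        , 0.        , 0.        ]), 'eye': array([ 0.45938374, -0.13765798,  0.88795946]), 'attitude': array([-0.04712248,  0.70771672, -0.70293378,  0.05292085])}
key [([348, 267, 388, 292], 0.91), ([371, 367, 410, 391], 0.73), ([296, 173, 332, 193], 0.63)]
dispenser [([0, 169, 268, 321], 0.77)]
stand [([280, 243, 450, 322], 0.62)]
```

View pics/scene0.png

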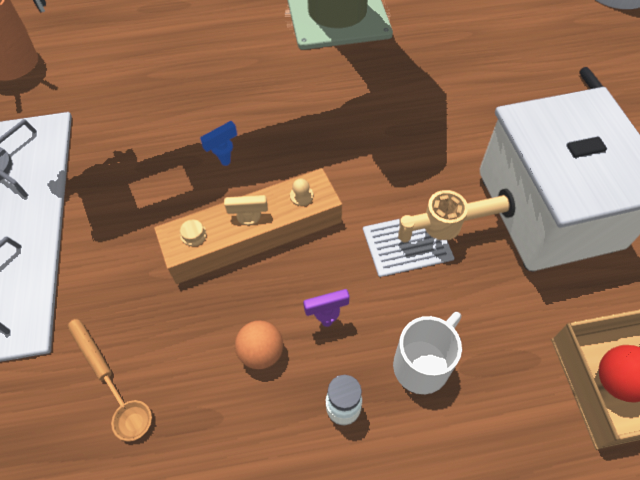

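View pics/top0.png

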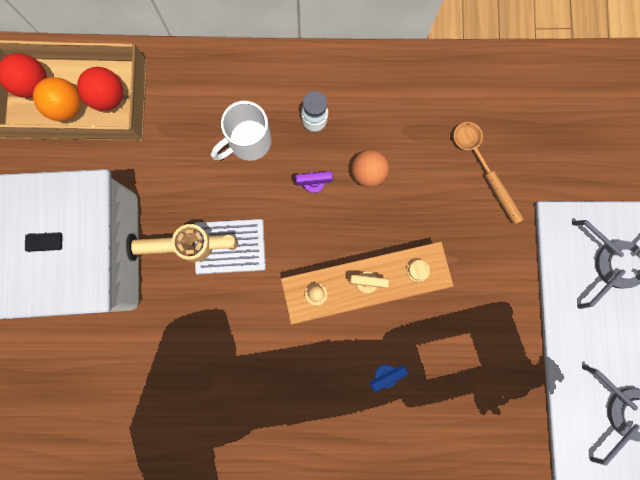

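The key (pale, in line with the stand's middle hole) is at about (369,281) in top and (246,207) in scene. The bore is at about (191,242) in top, with the spout pointing right to (232,242). The blue and purple look-alikes are separate.

```bash
cat > h.py <<'E'
from station import status, eyes, job, spotter, bot
import cv2, numpy as np
from scipy.spatial.transform import Rotation as R
def cloud(c,d,box):
    i=eyes.camera_info(c); K,D=i["K"],i["D"]
    l,t,r,b=box; v,u=np.mgrid[t:b,l:r]; z=d[t:b,l:r].ravel(); ok=z>0
    p=cv2.undistortPoints(np.stack([u.ravel(),v.ravel()],1).astype(float)[:,None],K,D)[:,0]
    P=np.c_[p*z[:,None],z][ok]
    q=i["attitude"]
    return R.from_quat(q[[1,2,3,0]]).apply(P)+i["eye"]
def rect(P):
    (c,s,a)=cv2.minAreaRect((P[:,:2]*1000).astype(np.float32)); 
    if s[0]<s[1]: a+=90; s=s[::-1]
    return np.round(c,1),np.round(s,1),round((a+90)%180-90,1)
def pose():
    s=status.sense(); q=s["orientation"]; M=R.from_quat(q[[1,2,3,0]]).as_matrix()
    return s,M
E
python3 - <<'E'
from h import *
for c,kb,bb,sb in(("top",(335,262,400,300),(165,215,245,270),(275,238,458,328)),("scene",(215,185,280,230),(395,180,480,250),(150,165,346,290))):
    d=np.load(f"pics/{c}0.npy")
    P=cloud(c,d,kb); H=P[P[:,2]>.085]; print(c,"key",rect(H),np.percentile(H[:,2],[5,50,95]),len(H))
    P=cloud(c,d,bb); print(np.histogram(P[:,2],bins=np.arange(0,.1,.005))[0])
    H=P[(P[:,2]>.080)&(P[:,2]<.1)]; print("rim",rect(H),cv2.minEnclosingCircle((H[:,:2]*1000).astype(np.float32)),np.median(H[:,2]))
    P=cloud(c,d,sb); H=P[(P[:,2]>.045)&(P[:,2]<.053)]; print("stand",rect(H),np.median(H[:,2]))
# dispenser lid and arm
d=np.load("pics/top0.npy"); P=cloud("top",d,(0,165,140,325)); H=P[(P[:,2]>.155)&(P[:,2]<.17)]; print("lid",rect(H))
P=cloud("top",d,(125,225,245,262)); H=P[(P[:,2]>.03)&(P[:,2]<.1)]; print("tap",rect(H))
P=cloud("top",d,(208,225,245,262)); H=P[(P[:,2]>.03)]; print("spout",rect(H),H.mean(0))
P=cloud("top",d,(137,230,172,262)); H=P[(P[:,2]>.03)]; print("arm",rect(H),H.mean(0))
s,M=pose();print(M.round(3),bot.tip_extent)
E
```

```text
top key (array([ 505.4, -231.9]), array([61.4, 14.2]), 84.0) [0.08856115 0.09126829 0.09345151] 356
[ 942 1423   36    0    0    5    9   12   26   42   44   66  135  361
  163   90  300  274    0]
rim (array([565.8,  49.7]), array([54.5, 54.3]), -88.7) ((565.5372924804688, 50.11228942871094), 27.795740127563477) 0.08491376585774585
stand (array([ 505.6, -231.8]), array([271.3,  75.2]), -76.7) 0.05062134562846943
scene key (array([ 504.9, -231.3]), array([59. , 15.6]), 83.7) [0.08607959 0.09036917 0.09263851] 403
[1579  736   16    0    0   18   23   54   84   78   89  144  229  507
  215  210  483  251    0]
rim (array([564.2,  51.3]), array([56.6, 55.5]), -22.7) ((565.221923828125, 51.844661712646484), 29.12370491027832) 0.0843671491618751
stand (array([ 503.8, -230.6]), array([270. ,  77.6]), -76.4) 0.05037076056942624
lid (array([554., 222.]), array([205.9, 151.8]), 4.0)
tap (array([569.6,  67.9]), array([170.5,  64.8]), -87.8)
spout (array([564.8,   5.6]), array([45.9, 33.6]), 88.9) [0.56675807 0.00363836 0.06458274]
arm (array([561.2, 114. ]), array([64.3, 23.7]), -85.9) [0.56050715 0.10992968 0.06761718]
[[ 0.899  0.438 -0.   ]
 [ 0.438 -0.899  0.   ]
 [ 0.    -0.    -1.   ]] 0.014
```

```bash
python3 -m jog '[[0,0,0,0,0,-0.97,-1],[0,0,0,0,0,-0.97,-1],[0,0,0,0,0,-0.97,-1],[0,0,0,0,0,-0.97,-1],[0,0,0,0,0,-0.97,-1]]'; python3 -m jog '[[0,0,0,0,0,-0.97,-1],[0,0,0,0,0,-0.97,-1],[0,0,0,0,0,-0.97,-1],[0,0,0,0,0,-0.97,-1],[0,0,0,0,0,-0.97,-1]]'
cat >> h.py <<'E'
def go(x,y,z,yaw):
    "print remaining shift in tool axes (units) and turn about tool z (units), tilt"
    s,M=pose(); d=np.array([x,y,z])-s["tcp_pos"]
    cur=np.degrees(np.arctan2(M[1,0],M[0,0])); dy=(yaw-cur+180)%360-180
    print("t",round(s["time"],2),"tcp",s["tcp_pos"].round(4),"yaw",round(cur,2),"tilt",M[:2,2].round(4),"shift",(M.T@d/.04).round(2),"turn",round(-dy/6,2),"F",s["ft_force"].round(1),"w",s["width"].round(4),s["finger_force"])
E
python3 -c "
from h import *
go(.505,-.2315,.2,84)"
```

```text
time: 0.9
tcp_pos: [0.2516, -0.517, 0.2453]
orientation: [0.0, 0.886, 0.464, 0.0]
ft_force: [-0.1, 0.0, -0.6]
width: 0.086
finger_force: 0.0
time: 1.4
tcp_pos: [0.2515, -0.5171, 0.2453]
orientation: [0.0, 0.741, 0.672, 0.0]
ft_force: [-0.2, -0.9, 0.4]
width: 0.0853
finger_force: 0.0Traceback (most recent call last):
  File "<string>", line 3, in <module>
    go(.505,-.2315,.2,84)
    ~~^^^^^^^^^^^^^^^^^^^
  File "h.py", line 22, in go
    print("t",round(s["time"],2),"tcp",s["tcp_pos"].round(4),"yaw",round(cur,2),"tilt",M[:2,2].round(4),"shift",(M.T@d/.04).round(2),"turn",round(-dy/6,2),"F",s["ft_force"].round(1),"w",s["width"].round(4),s["finger_force"])
                                                                                                                                                                                          ^^^^^^^^^^^^^^^^
AttributeError: 'float' object has no attribute 'round'
```

```bash
sed -i 's/s\["width"\].round(4)/round(s["width"],4)/' h.py; python3 -m jog '[[0.78,0.56,0,0,0,0,-1],[0.78,0.56,0,0,0,0,-1],[0.78,0.56,0,0,0,0,-1],[0.78,0.56,0,0,0,0,-1],[0.78,0.56,0,0,0,0,-1]]' >/dev/null; python3 -m jog '[[0.78,0.56,0.2,0,0,0,-0.5],[0.78,0.56,0.2,0,0,0,-0.5],[0.78,0.56,0.2,0,0,0,-0.5],[0.78,0.56,0.2,0,0,0,-0.5],[0.7,0.5,0.2,0,0,0,-0.5]]'
python3 -c "
from h import *
go(.505,-.2315,.074,84)
im,d=eyes.capture('scene');cv2.imwrite('pics/s1.png',im[100:300,120:380,::-1].repeat(2,0).repeat(2,1))"
```

```text
time: 2.4
tcp_pos: [0.5046, -0.231, 0.2052]
orientation: [0.0, 0.742, 0.67, 0.0]
ft_force: [-0.5, -0.7, 0.3]
width: 0.0641
finger_force: 0.0
t 2.4 tcp [ 0.5046 -0.231   0.2052] yaw 84.17 tilt [ 0.0005 -0.0002] shift [-0.01  0.01  3.28] turn 0.03 F [-0.5 -0.7  0.3] w 0.0641 0.0
```

View pics/s1.png

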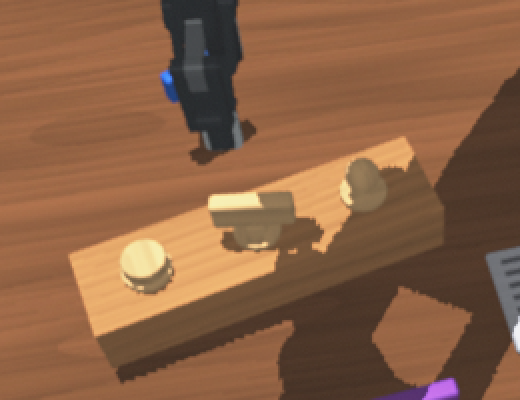

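The gripper (crop ~(220,120)) is above the key's bar (250,210), aligned with it. I'll go down and close.

```bash
python3 -m jog '[[0,0,0.9,0,0,0,-0.5],[0,0,0.9,0,0,0,-0.5],[0,0,0.7,0,0,0,-0.5],[0,0,0.5,0,0,0,-0.5],[0,0,0.28,0,0,0,-0.5]]'; python3 -m jog '[[0,0,0,0,0,0,1],[0,0,0,0,0,0,1],[0,0,0,0,0,0,1],[0,0,0,0,0,0,1],[0,0,0,0,0,0,1]]'; python3 -c "
from h import *
go(.505,-.2315,.25,94)"
```

```text
time: 2.95
tcp_pos: [0.5022, -0.2318, 0.0719]
orientation: [-0.002, 0.742, 0.67, -0.0]
ft_force: [0.3, 0.2, -0.8]
width: 0.0641
finger_force: 0.0
time: 3.45
tcp_pos: [0.5048, -0.2333, 0.076]
orientation: [0.002, 0.742, 0.67, 0.0]
ft_force: [-0.7, 0.3, 6.3]
width: 0.0131
finger_force: 58.8
t 3.45 tcp [ 0.5048 -0.2333  0.076 ] yaw 84.14 tilt [ 0.003 -0.002] shift [ 0.04  0.02 -4.35] turn -1.64 F [-0.7  0.3  6.3] w 0.0131 58.75176586210728
```

```bash
python3 -m jog '[[0,0,-0.3,0,0,0,1],[0,0,-0.8,0,0,0,1],[0,0,-0.9,0,0,0,1],[0,0,-0.9,0,0,0,1],[0,0,-0.6,0,0,0,1]]';python3 -m jog '[[0,0,0,0,0,-0.5,1],[0,0,0,0,0,-0.6,1],[0,0,0,0,0,-0.54,1],[0,0,0,0,0,0,1],[0,0,0,0,0,0,1]]'; python3 -c "
from h import *
go(.5655,.0505,.21,94)"
```

```text
time: 3.95
tcp_pos: [0.5042, -0.2329, 0.2176]
orientation: [0.002, 0.742, 0.67, 0.0]
ft_force: [-0.3, 0.2, -1.1]
width: 0.0134
finger_force: 58.7
time: 4.45
tcp_pos: [0.5033, -0.2323, 0.2142]
orientation: [-0.0, 0.683, 0.731, -0.0]
ft_force: [0.5, 0.0, -0.6]
width: 0.0134
finger_force: 58.6
t 4.45 tcp [ 0.5033 -0.2323  0.2142] yaw 93.91 tilt [-0.0002  0.0001] shift [6.95 2.03 0.11] turn -0.01 F [ 0.5  0.  -0.6] w 0.0134 58.62062327563763
```

```bash
python3 -m jog '[[0.4,0.1,0,0,0,0,1],[0.8,0.24,0,0,0,0,1],[0.8,0.24,0,0,0,0,1],[0.8,0.24,0,0,0,0,1],[0.8,0.24,0,0,0,0,1]]';python3 -m jog '[[0.8,0.24,0,0,0,0,1],[0.8,0.24,0,0,0,0,1],[0.8,0.24,0,0,0,0,1],[0.6,0.18,0,0,0,0,1],[0.35,0.08,0,0,0,0,1]]';python3 -m jog '[[0,0,0,0,0,0,1],[0,0,0,0,0,0,1],[0,0,0,0,0,0,1],[0,0,0,0,0,0,1],[0,0,0,0,0,0,1]]'; python3 - <<'E'
from h import *
go(.5655,.0505,.15,94)
im,d=eyes.capture('scene');cv2.imwrite('pics/s2.png',im[70:270,330:590,::-1].repeat(3,0).repeat(3,1)); np.save('pics/s2.npy',d)
im,d=eyes.capture('top');cv2.imwrite('pics/t2.png',im[::,::,::-1]); np.save('pics/t2.npy',d)
E
```

```text
time: 4.95
tcp_pos: [0.5357, -0.0835, 0.2141]
orientation: [-0.0, 0.682, 0.731, 0.0]
ft_force: [0.6, 0.1, -1.0]
width: 0.0132
finger_force: 58.6
time: 5.45
tcp_pos: [0.5653, 0.0535, 0.214]
orientation: [-0.0, 0.681, 0.732, 0.0]
ft_force: [0.2, -0.4, -1.0]
width: 0.0131
finger_force: 58.6
time: 5.95
tcp_pos: [0.5656, 0.0495, 0.2141]
orientation: [0.0, 0.683, 0.731, -0.0]
ft_force: [0.5, 0.7, -0.6]
width: 0.0132
finger_force: 58.6
t 5.95 tcp [0.5656 0.0495 0.2141] yaw 93.89 tilt [-0.     -0.0001] shift [0.02 0.   1.6 ] turn -0.02 F [ 0.5  0.7 -0.6] w 0.0132 58.64715076982975
```

View pics/s2.png

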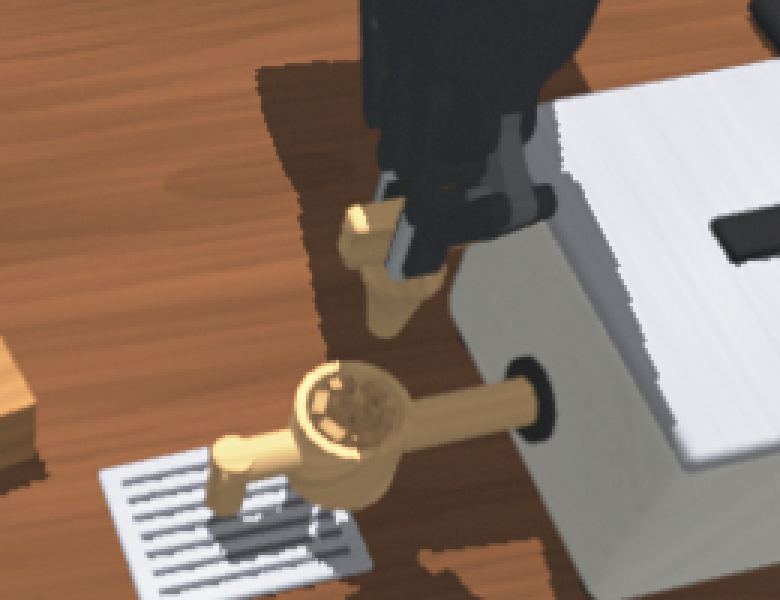

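The key hangs upright in the gripper (crop ~(385,270)), above and behind the open bore (crop ~(350,410)). Next I'll measure the in-hand offset and the bore with one method.

```bash
python3 - <<'E'
from h import *
from scipy.optimize import least_squares
s,M=pose(); t=s["tcp_pos"]
im=cv2.imread('pics/s2.png')[1::3,1::3]
d=np.load('pics/s2.npy')
box=(440,130,482,186); P=cloud("scene",d,box)
c=im[130-70:186-70,440-330:482-330].astype(int); v=d[130:186,440:482].ravel()>0
wood=((c[...,2]-c[...,0])>30).ravel()[v]
P=P[wood&(P[:,2]>.1)]; P=P[np.hypot(*(P[:,:2]-t[:2]).T)<.045]
print(len(P),P.min(0),P.max(0))
z0=t[2]-.063-.0
def prof(h): # radius mm vs h
    return np.interp(h,[0,40,40.01,45,45.01,55],[6.5,14,18,18,9,9])
def f(p):
    q=P*1000; h=q[:,2]-p[2]; 
    sel=(h>1)&(h<38)
    r=np.hypot(q[:,0]-p[0],q[:,1]-p[1])-np.interp(h,[0,40],[6.5,14])
    return np.where(sel,r,0)
zmin=P[:,2].min()*1000
for off in (0,2,4,-2):
    p0=[t[0]*1000,t[1]*1000,zmin+off]
    def g(p): return f([p[0],p[1],p0[2]])
    o=least_squares(g,p0[:2],loss="soft_l1"); print(p0[2],o.x,o.cost,(f([*o.x,p0[2]])!=0).sum())
H=P[P[:,2]>P[:,2].max()-.03]; print("bar pts",rect(P[P[:,2]>t[2]-.01]),P[:,2].max())
# rim from both cameras, ring pts
for c,dd,bb in(("top",np.load("pics/top0.npy"),(165,215,220,270)),("scene",np.load("pics/scene0.npy"),(420,180,480,250)),("scene",d,(420,185,475,250))):
    Q=cloud(c,dd,bb); Q=Q[(Q[:,2]>.0825)&(Q[:,2]<.0875)]*1000
    r=lambda p:np.clip(np.hypot(Q[:,0]-p[0],Q[:,1]-p[1])-28,0,None)+np.clip(13.5-np.hypot(Q[:,0]-p[0],Q[:,1]-p[1]),0,None)
    print(c,"rim",least_squares(r,[565.5,50.5],loss="soft_l1").x,len(Q))
E
```

```text
765 [0.55918096 0.02154849 0.14924848] [0.58458641 0.06897762 0.23180559]
149.2484784629795 [565.46058892  51.92695109] 22.937033101316118 182
151.2484784629795 [565.90336682  51.63908932] 38.55081878276892 187
153.2484784629795 [566.45161421  51.39690093] 84.73968176220306 204
147.2484784629795 [565.09564521  52.20532522] 19.870639159959193 181
bar pts (array([571.5,  43.3]), array([46.1, 22.9]), 65.0) 0.23180559336723555
top rim [565.29049913  49.94972198] 480
scene rim [564.69232945  51.52478247] 594
scene rim [564.72086894  51.21827018] 603
```

```bash
python3 -m jog '[[-0.01,-0.02,0.4,0,0,0,1],[0,0,0.5,0,0,0,1],[0,0,0.5,0,0,0,1],[0,0,0.4,0,0,0,1],[0,0,0.2,0,0,0,1]]';python3 -m jog '[[0,0,0.1,0,0,0,1],[0,0,0,0,0,0,1],[0,0,0,0,0,0,1],[0,0,0,0,0,0,1],[0,0,0,0,0,0,1]]'; python3 -c "
from h import *
go(.5646,.0492,.114,94)"
```

```text
time: 6.55
tcp_pos: [0.5636, 0.0499, 0.1322]
orientation: [-0.001, 0.682, 0.731, -0.001]
ft_force: [0.2, 0.2, -1.0]
width: 0.0131
finger_force: 58.7
time: 7.05
tcp_pos: [0.5654, 0.05, 0.131]
orientation: [0.001, 0.682, 0.731, 0.001]
ft_force: [0.3, -0.0, -1.0]
width: 0.0129
finger_force: 58.7
t 7.05 tcp [0.5654 0.05   0.131 ] yaw 93.98 tilt [ 0.0016 -0.0001] shift [-0.02 -0.02  0.42] turn -0.0 F [ 0.3 -0.  -1. ] w 0.0129 58.66810820996761
```

```bash
python3 -m jog '[[0,0,0.1,0,0,0,1],[0,0,0.1,0,0,0,1],[0,0,0.08,0,0,0,1],[0,0,0.04,0,0,0,1],[0,0,0,0,0,0,1]]';python3 -m jog '[[0,0,0.03,0,0,0,1],[0,0,0.03,0,0,0,1],[0,0,0,0,0,0,1],[0,0,0,0,0,0,1],[0,0,0,0,0,0,1]]'; python3 -c "
from h import *
go(.5646,.0492,.114,94);print(status.sense()['moment'])"
```

```text
time: 7.55
tcp_pos: [0.5648, 0.0494, 0.1172]
orientation: [0.0, 0.682, 0.731, -0.001]
ft_force: [-1.3, -3.2, -0.1]
width: 0.0132
finger_force: 58.8
time: 8.05
tcp_pos: [0.5649, 0.0495, 0.1153]
orientation: [0.0, 0.682, 0.731, -0.0]
ft_force: [-1.0, -5.0, 4.5]
width: 0.0129
finger_force: 59.3
t 8.05 tcp [0.5649 0.0495 0.1153] yaw 93.99 tilt [ 0.     -0.0011] shift [-0.01 -0.01  0.03] turn -0.0 F [-1.  -5.   4.5] w 0.0129 59.29942913353443
[-0.89025697  0.41076446 -0.03222549]
```

```bash
python3 -m jog '[[-0.004,0,0,0,0,0,1],[0,-0.004,0.01,0,0,1,1],[0,-0.004,0.01,0,0,1,1],[0,-0.004,0.01,0,0,1,1],[0,-0.004,0.01,0,0,1,1]]'; python3 -c "
from h import *
go(.5646,.0492,.110,4);s,M=pose();print(s['moment'], 'toolF',M.T@s['ft_force'])"
```

```text
time: 8.55
tcp_pos: [0.5638, 0.0495, 0.1136]
orientation: [0.0, 0.82, 0.572, -0.001]
ft_force: [-3.4, -4.0, 7.0]
width: 0.0128
finger_force: 59.1
t 8.55 tcp [0.5638 0.0495 0.1136] yaw 69.76 tilt [-0.001  -0.0009] shift [-0.    0.02  0.09] turn 10.96 F [-3.4 -4.   7. ] w 0.0128 59.10228855907917
[-0.8892624   0.63868545  0.084944  ] toolF [-4.96282574 -1.78711188 -6.97120035]
```

```bash
python3 -m jog '[[-0.005,-0.005,0.012,0,0,1,1],[0,-0.004,0.012,0,0,1,1],[0,-0.004,0.012,0,0,1,1],[0,-0.004,0.012,0,0,1,1],[0,-0.004,0.012,0,0,1,1]]'; python3 -c "
from h import *
go(.5646,.0492,.110,4);s,M=pose();print(s['moment'], 'toolF',M.T@s['ft_force'])"
```

```text
time: 9.05
tcp_pos: [0.5629, 0.0502, 0.1117]
orientation: [-0.0, 0.94, 0.34, -0.001]
ft_force: [-4.7, -2.8, 8.3]
width: 0.0133
finger_force: 59.7
t 9.05 tcp [0.5629 0.0502 0.1117] yaw 39.77 tilt [-0.0014 -0.0002] shift [0.02 0.05 0.04] turn 5.96 F [-4.7 -2.8  8.3] w 0.0133 59.67987321317196
[-0.65711883  1.02221921  0.15410777] toolF [-5.43226209 -0.81398467 -8.32303028]
```

```bash
python3 -m jog '[[-0.006,-0.004,0.012,0,0,1,1],[0,-0.005,0.012,0,0,1,1],[0,-0.005,0.012,0,0,1,1],[0,-0.005,0.012,0,0,1,1],[0,-0.005,0.012,0,0,1,1]]'; python3 -c "
from h import *
go(.5646,.0492,.110,4);s,M=pose();print(s['moment'], 'toolF',M.T@s['ft_force'])"
```

```text
time: 9.55
tcp_pos: [0.5625, 0.0513, 0.1101]
orientation: [-0.0, 0.996, 0.085, -0.0]
ft_force: [-6.1, -2.2, 12.5]
width: 0.013
finger_force: 60.7
t 9.55 tcp [0.5625 0.0513 0.1101] yaw 9.78 tilt [-0.0009  0.0005] shift [0.04 0.06 0.  ] turn 0.96 F [-6.1 -2.2 12.5] w 0.013 60.728820115327835
[-0.5105316   1.1284876   0.17950207] toolF [ -6.37311265   1.11660517 -12.44595955]
```

```bash
python3 -m jog '[[-0.008,-0.003,0,0,0,0.96,1],[0,0.004,0,0,0,-1,1],[0,0.004,0,0,0,-1,1],[0,-0.004,0,0,0,1,1],[0,-0.004,0,0,0,1,1]]'; python3 - <<'E'
from h import *
go(.5646,.0492,.110,4);s,M=pose();print(s['moment'], 'toolF',M.T@s['ft_force'])
im,d=eyes.capture('scene');cv2.imwrite('pics/s3.png',im[130:280,360:560,::-1].repeat(4,0).repeat(4,1)); np.save('pics/s3.npy',d)
E
```

```text
time: 10.05
tcp_pos: [0.5623, 0.0515, 0.1099]
orientation: [-0.0, 0.999, 0.035, -0.0]
ft_force: [-5.6, -1.1, 10.2]
width: 0.0134
finger_force: 60.8
t 10.05 tcp [0.5623 0.0515 0.1099] yaw 4.03 tilt [-0.0003  0.0009] shift [ 0.05  0.06 -0.  ] turn 0.0 F [-5.6 -1.1 10.2] w 0.0134 60.79855017364025
[-0.33609007  0.86078079  0.179946  ] toolF [ -5.70878956   0.71261636 -10.1634634 ]
```

View pics/s3.png

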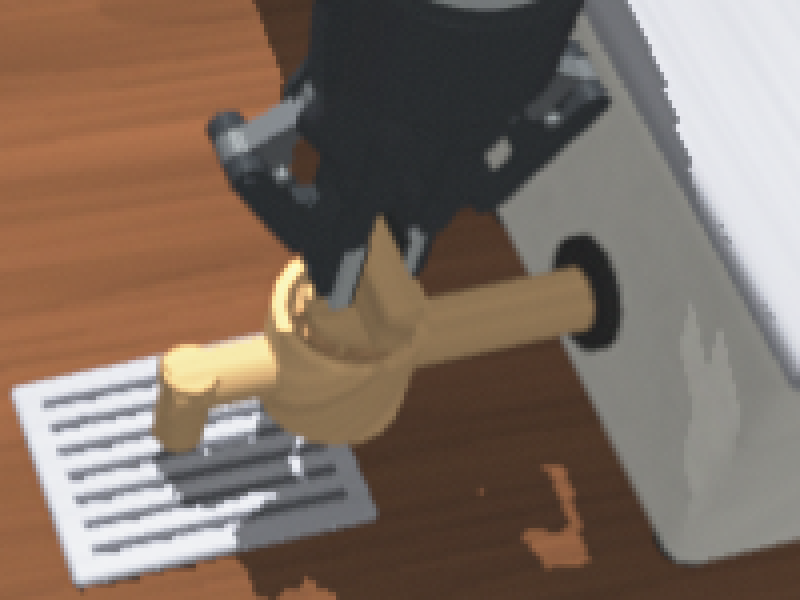

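The bar now lies across the spout, with a small gap showing under the collar at crop ~(330,350). I'll rock it with a bit more press.

```bash
python3 -m jog '[[-0.01,0.004,0.007,0,0,-1,1],[0,0.004,0.008,0,0,-1,1],[0,-0.004,0,0,0,1,1],[0,-0.004,0,0,0,1,1],[0,0,0,0,0,0,1]]'; python3 -m jog '[[0,0.004,0.007,0,0,-1,1],[0,0.004,0.007,0,0,-1,1],[0,-0.004,0,0,0,1,1],[0,-0.004,0,0,0,1,1],[0,0,0,0,0,0,1]]';python3 - <<'E'
from h import *
go(.5646,.0492,.110,4);s,M=pose();print(s['moment'], 'toolF',M.T@s['ft_force'])
E
```

```text
time: 10.6
tcp_pos: [0.5623, 0.0515, 0.1095]
orientation: [-0.0, 0.999, 0.036, 0.0]
ft_force: [-4.8, -3.3, 10.0]
width: 0.0131
finger_force: 60.0
time: 11.1
tcp_pos: [0.5623, 0.0515, 0.1091]
orientation: [-0.0, 0.999, 0.036, 0.0]
ft_force: [-6.1, -1.1, 10.8]
width: 0.0129
finger_force: 60.1
t 11.1 tcp [0.5623 0.0515 0.1091] yaw 4.13 tilt [0.0007 0.0009] shift [ 0.05  0.06 -0.02] turn 0.02 F [-6.1 -1.1 10.8] w 0.0129 60.052329674363136
[-0.40199921  0.88692033 -0.11468328] toolF [ -6.1619174    0.65483174 -10.75926652]
```

```bash
python3 -m jog '[[-0.005,0.004,0.01,0,0,-1,1],[0,0.004,0.01,0,0,-1,1],[0,-0.004,0.005,0,0,1,1],[0,-0.004,0,0,0,1,1],[0,0,0,0,0,0,1]]'; python3 -m jog '[[0,0.004,0.008,0,0,-1,1],[0,0.004,0.008,0,0,-1,1],[0,-0.004,0,0,0,1,1],[0,-0.004,0,0,0,1,1],[0,0,0,0,0,0,1]]';python3 - <<'E'
from h import *
go(.5646,.0492,.110,4);s,M=pose();print(s['moment'], 'toolF',M.T@s['ft_force'])
im,d=eyes.capture('scene');cv2.imwrite('pics/s4.png',im[130:280,360:560,::-1].repeat(4,0).repeat(4,1)); np.save('pics/s4.npy',d)
E
```

```text
time: 11.6
tcp_pos: [0.5623, 0.0515, 0.1084]
orientation: [-0.0, 0.999, 0.036, 0.001]
ft_force: [-4.6, -2.1, 12.5]
width: 0.0129
finger_force: 60.4
time: 12.1
tcp_pos: [0.5623, 0.0515, 0.1079]
orientation: [-0.0, 0.999, 0.036, 0.001]
ft_force: [-5.1, -2.1, 12.6]
width: 0.0131
finger_force: 60.4
t 12.1 tcp [0.5623 0.0515 0.1079] yaw 4.13 tilt [0.0014 0.0009] shift [ 0.05  0.06 -0.05] turn 0.02 F [-5.1 -2.1 12.6] w 0.0131 60.41925139725208
[-0.38030236  0.89308852 -0.11337486] toolF [ -5.26675168   1.74737113 -12.62822658]
```

View pics/s4.png

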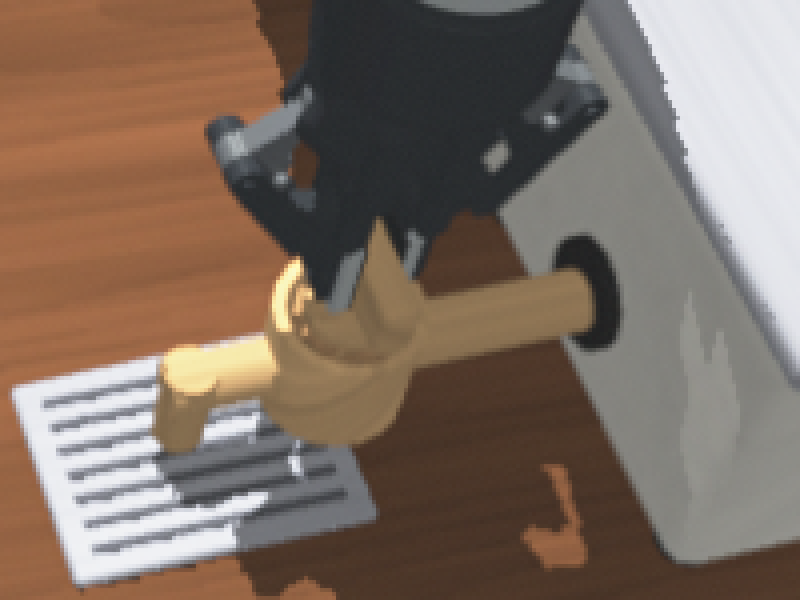

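The bar is across the spout and the collar sits low at crop ~(330,350). I'll unload the push, release, and measure.

```bash
python3 -m jog '[[0,0,-0.03,0,0,0,1],[0,0,-0.03,0,0,0,1],[0,0,0,0,0,0,1],[0,0,0,0,0,0,0.6],[0,0,0,0,0,0,0.6]]'; python3 -m jog '[[0,0,0,0,0,0,0],[0,0,0,0,0,0,0],[0,0,0,0,0,0,-0.3],[0,0,-0.5,0,0,0,-0.3],[0,0,-0.8,0,0,0,-0.3]]'; python3 -m jog '[[0,0,-0.9,0,0,0,-0.3],[-0.9,0,-0.3,0,0,0,-0.3],[-0.9,0,0,0,0,0,-0.3],[-0.9,0,0,0,0,0,-0.3],[-0.9,0,0,0,0,0,-0.3]]';python3 - <<'E'
from h import *
go(.5646,.0492,.110,4)
im,d=eyes.capture('scene');cv2.imwrite('pics/s5.png',im[130:280,360:560,::-1].repeat(4,0).repeat(4,1)); np.save('pics/s5.npy',d)
im,dt=eyes.capture('top');cv2.imwrite('pics/t5.png',im[:,:,::-1])
for c,dd,b in(("scene",d,(400,150,490,250)),("top",dt,(150,200,240,280))):
    P=cloud(c,dd,b); H=P[(P[:,2]>.115)&(P[:,2]<.14)]; r=np.hypot(*(P[:,:2]-[.565,.0507]).T)
    print(c,"bar",rect(H) if len(H)>5 else len(H),np.median(H[:,2]),len(H))
    T=P[(r<.024)]; print("z hist 75-130",np.histogram(T[:,2]*1000,np.arange(76,136,2))[0])
    rim=P[(r>.0195)&(r<.027)&(P[:,2]>.075)&(P[:,2]<.0885)]; print("rim",np.median(rim[:,2]),len(rim))
E
```

```text
time: 12.65
tcp_pos: [0.5625, 0.0515, 0.109]
orientation: [-0.001, 0.999, 0.037, 0.001]
ft_force: [-2.2, -2.1, 5.1]
width: 0.0171
finger_force: 6.4
time: 13.15
tcp_pos: [0.5592, 0.0514, 0.1574]
orientation: [-0.001, 0.999, 0.037, -0.004]
ft_force: [0.4, 0.9, 0.0]
width: 0.0554
finger_force: 0.0
time: 13.65
tcp_pos: [0.4166, 0.0405, 0.2078]
orientation: [-0.0, 0.999, 0.037, -0.0]
ft_force: [0.6, -0.1, 0.8]
width: 0.0555
finger_force: 0.0
t 13.65 tcp [0.4166 0.0405 0.2078] yaw 4.24 tilt [-0.0001  0.0006] shift [3.7  0.06 2.45] turn 0.04 F [ 0.6 -0.1  0.8] w 0.0555 0.0
scene bar (array([565.4,  51. ]), array([60.5, 15.2]), 3.6) 0.12540961109498627 491
z hist 75-130 [  8  17  22  59  54  22  65  90  15   3  10   7  12   6  16  12  19  16
  21  15  15  20  24  26 119 151   6   0   0]
rim 0.08391261105964748 304
top bar (array([565.7,  50. ]), array([59.4, 14.2]), 3.3) 0.12610439365061432 417
z hist 75-130 [  7   6  17  22  48  26  35  80  23   2   2   7   7   6   4  10  10   9
   7   9  11   6   8  30  85 152  35   0   0]
rim 0.08488775309495256 236
```

View pics/s5.png

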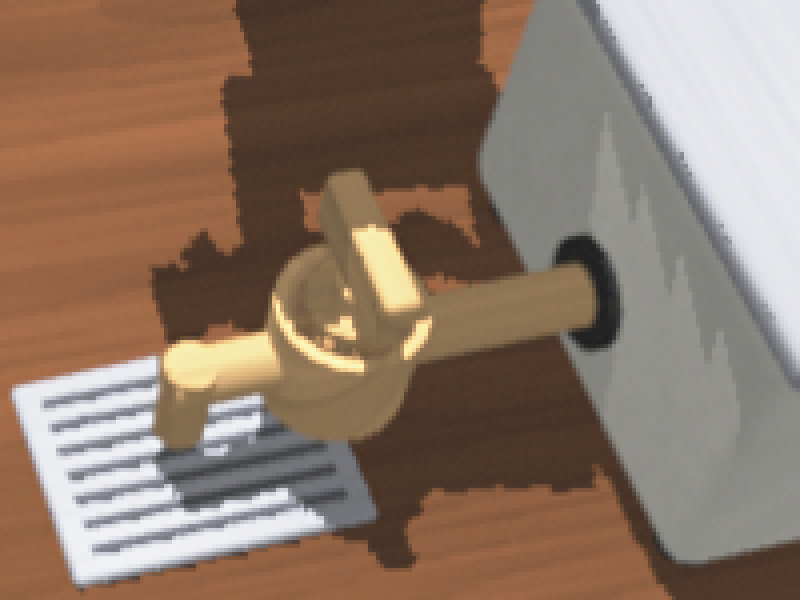

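The key stands released with its bar square across the spout (crop ~(370,240)). Both cameras put the collar about 1 mm above the rim, so I'm handing in.

```bash
python3 -c "
from station import job
print(job.close_job())"
```

```text
the job is handed in; nothing more can be done
None
```

The key is wedged shut in the tap: handle square across the spout to within about 1°, collar about 1 mm above the rim by both cameras, and the tap pushed down about 3.4 mm at most going by the wrist force readings; I did not re-check the bystanders by camera, and the job is handed in.

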